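Free a stuck test cartridge from a two-lane reader

ROBOT

A 7-joint arm with a two-finger parallel gripper is mounted at the origin on the work surface. World frame = base frame: x ahead of the robot, y to its left, z up, the work surface at z = 0. Lengths are in m, angles in rad, forces in N, time in s.
With the tool pointing down it reaches from about 0.35 to 0.9 m from the base axis. Payload 7.2 kg.
Tool frame: the origin (TCP) lies midway between the tips of the shut fingers; the grasp point (between the pads) lies 19 mm behind it; z points along the fingers, y is the line along which they close (so a half turn about z gives the same grasp; the last joint's range is limited). The gripper opens to 85 mm and grips with 20 to 120 N. Pads are 22 mm wide; open, the fingers measure 114 mm over their backs; the gripper's body (76 mm by 85 mm) begins 54 mm behind the grasp point. The pads swing forward as they close: fully open they stand 13 mm farther back than shut.
Start: joints at [-0.068, 0.411, -0.013, 1.596, 0.006, 1.134, -0.082], TCP at [0.625, -0, 0.193] pointing down, gripper open.
Joint ranges: [-2.95, 2.95], [-0.29, 1.99], [-1.47, 1.44], [0.14, 2.54], [-1.03, 4.17], [0.13, 1.85], [-2.86, 2.86]. Speed limits (rad/s): [2.39, 2.39, 3.01, 3.01, 3.14, 3.14, 3.14].

INTERFACE

Orientations are given as a rotation vector (axis times angle).
In Python, from workcell import r gives the robot as it stands. The module is installed in compiled form; this text tells all that it offers.
- The arm moves only by the shell command python3 -m jog 'ROWS' [OPENING] [FORCE]. ROWS is JSON, a list that holds one entry, the list of rows, each a list of 6 numbers: the shift along the world's x, y, z in mm, then the turn, a rotation vector about the world's x, y, z in degrees. A call has 1 to 5 rows; each row shifts and turns the commanded pose from where the row before left it; what a row does not reach is not made up. A row lasts 1/12 s, in which the tool goes at most 41.7 mm and 7.16 degrees, less where a joint would pass 70% of its speed; a pose out of reach is approached as far as the arm can. A call is refused whole if a number of a shift passes 41.7 or a number of a turn 7.16, either way. A call with a gripper value outside its range is refused whole. OPENING is the finger opening in mm, from 0 to 85.4, set as the call begins (- or left out, the last holds). The fingers move at their own pace and stop on an object; FORCE is the grip in N (left out, the last holds). Time passes only in rows, so rows that do not move let the fingers close. It gives the time, the measured TCP pose, the force, the opening and the grip force at its end, in the units of the state.
- r.sense(): the state, without advancing time (a new reading comes with each control period).
- r.capture(name): name is "scene" or "side" or "wrist"; returns a dict with "image" (480x640x3 uint8, red, green, blue), "range_z" (480x640 float32, m along the optical axis (not along the pixel's ray), 0 where there is no reading), "K" (3x3 intrinsics, pixels), "k1" (the pictures are not rectified: a ray, as slopes to the right and down, at radius r is drawn at 1 + k1 r^2 times it, then the intrinsics apply), "T" (4x4, takes a point from camera to world coordinates). Camera axes: x right, y up, looking along -z (the intrinsics and any distortion apply to the point x, -y, -z); pixel columns grow to the right and rows downward; lengths in m; the calibration is good to about 2 mm. A picture is of the moment at which its call begins.
- r.job_done(): hands the job in; it is judged then, once.
Trained networks look in the newest picture that a camera, given by its name, has taken for a name from the list of things; names that differ only in an ending like _2 or _b are one class to them, and where a whole thing is asked for, a point or a joint stands for the part that bears it (a point fixed in the world has none). Each returns a list of dicts, best first, with "confidence" (0 to 1); they miss things now and then, are a little off and sometimes report something else, mostly with a low value. They report only what shows in the picture. A call takes as long as a camera call.
- r.spot_in(query, camera): "box" ([left, top, width, height] in pixels, round what is visible of it).
- r.place_of(query, camera): "location" ([column, row] in pixels: a listed point, or the origin of a listed thing).
The state is a dict: "t": time; "qpos": joint angles; "dq": joint speeds; "joint_efforts": joint torques, N m; "tool_pos": TCP position; "ee_rot": TCP orientation; "force": force on the tool from outside, world axes, zero at the start; "wrist_torque": the same for the moment, N m; "grip_width": finger opening in m; "grasp_force": force on a finger pad.
Only numpy, scipy, OpenCV 4.12 (cv2) and the standard library are available. Lean on these libraries where they do the work, as an engineer would, in place of code of your own. Each camera call takes 0.05 s, during which the arm holds its last target. There are 200 camera calls.

TASK

The cartridge with the orange lid is stuck under the bridge of the two-lane reader, behind its yellow lane gate, while the blue-lidded one in the other lane is still being read. Pull the red selector out against its spring, turn it so that its pointer swings to the orange cartridge's side and let it drop fully home in the notch there; then, with the hooked pick, draw the orange cartridge forward along its lane until it is wholly out from under the bridge, and lay the pick back on its stand. Used cartridges are contaminated, so never touch either one with the gripper; keep the blue one locked and where it is, and do not disturb the other things on the bench.

Things in the scene. Friction and masses are not known exactly. Their poses are not given: they have to be found in the camera images.
- reader: White two-lane cartridge reader, fixed on the bench, 270 (x) x 300 (y) x 120 mm high. Origin: centre of its underside; x from its front (robot side) to its back, y to its left, z up. Two lanes run along x; a bridge crosses both at x = 0 to 36 mm. Between the lanes in front (|y| below 50) is a sloping console. Behind the bridge each lane is a slot, open above, in a deck 62 mm high.
- lane_left (a point): Left lane (y = +88 mm): point on the middle of its floor below the bridge's front face, axes as the reader's. Floor 30 mm above the bench, 38 mm wide, from x = -145 (6 mm front lip) to 117 mm (stop). Ahead of the bridge it is an open apron between rails 8 mm high, 46 mm over their outer faces. At x = -11 to -7 mm a yellow gate blade stands 18 mm above the floor till the selector lowers it.
- lane_right (a point): The same for the right lane (y = -88 mm).
- bridge (a point): Middle of the lower front edge of the bridge (x = 0, y = 0 of the reader), axes as the reader's. The bridge's underside is 95 mm and its top 120 mm above the bench (65 mm of room over the lane floors); 36 mm deep along x.
- panel (a point): Where the selector's axis meets the console's dark panel: (-80, 0, 42) mm in the reader's frame, axes as the reader's. The panel slopes 25 degrees, from 12 mm high at x = -145 to 66 mm at x = -30; its outward normal n, the selector's axis, is (-0.423, 0, 0.906) in the reader's frame. Round the axis is a fixed steel crown, 46 mm across, 10 mm high, with notches at -60, 0 and +60 degrees.
- selector_grip (a point): On the selector's axis inside the red grip bar, 36 mm out from the panel when home; moves with it. z axis = n (25 degrees off vertical), x axis along the bar to its white-striped pointer end. Bar 50 mm long, 14 mm thick (pinch it across this), from 14 to 46 mm out from the panel. A 5 mm pin under the pointer drops into the crown's notches, 5 degrees of play each way.
- selector (a joint): Turn about n, rad: 0 = pointer straight up the slope (start, both gates up); +1.047 = left notch: anticlockwise seen facing the panel, pointer to the left lane (y > 0), left gate sunk just below the floor, right gate raised to 40 mm; -1.047 = right notch, the reverse. Turns only while pulled out.
- selector_pull (a joint): How far the selector is pulled out along n, m: 0 = home in a notch, 0.012 = stop. Its pin clears the crown above 0.0075 and rests on it if let go between notches. The spring pulls it back with 6 N at 0, 12 N at 0.012.
- cartridge_orange: Loose white test cartridge with an orange lid, 46 (x) x 33 (y) x 28 mm high, about 60 g, plain upright ends; starts in the left or the right lane, under the bridge, its back end in sight behind the bridge. Origin: centre of its underside; axes as the reader's.
- cartridge_blue: The same with a blue lid, in the other lane; still being read.
- pick: Loose hooked pick, 0.12 kg. Origin: centre of its handle; x to the hook, z up. Metal handle with a yellow sleeve, 70 (x) x 14 (y) x 12 (z) mm, gripped across its 14 mm. From its front a 5 mm rod is cranked down to a straight shank, axis 20 mm below the handle's (x = 47 to 120 mm); at x = 120 mm a leg hangs straight down, ending 40.5 mm below the handle's axis.
- pick_hook (a point): End of the pick's leg: centre of the rod's rounded end, at (120, 0, -38) mm in the pick's frame.
- pick_stand: Green stand fixed on the bench, foot 110 (x) x 64 (y) x 8 mm. Two forks, open above, at x = -27 and +27 mm (8 mm thick along x) carry the pick's handle: seats 54 mm and tips 68 mm above the bench, flared, about 18 mm wide at the seat. Origin: centre of its underside; x along the lying pick to its hook.
- stand_rest (a point): Where the centre of the pick's handle lies when it is on its stand: 60 mm above the bench, midway between the forks. Axes as the stand's.
- tube_rack: Loose blue rack with capped tubes, 200 x 75 x 96 mm. Origin: centre of its underside.
- spirit_bottle: Loose white bottle with a red cap, 68 mm across, 190 mm high. Origin: centre of its underside.
- buffer_bottle: Loose amber bottle with a blue cap, 48 mm across, 100 mm high. Origin: centre of its underside.
- specimen_jar: Loose clear jar with a yellow lid, 60 mm across, 70 mm high. Origin: centre of its underside.
- marker: Loose black and blue marker pen, 125 x 14 x 12 mm, lying on the bench. Origin: centre of its underside.

How it is judged:
On the way, in this order (a step that is already met when the one before it is completed fails the run):
1. the selector has dropped home in the notch on the orange cartridge's side (value of joint selector_pull below 0.002 m and ((y of cartridge_orange in the frame of reader above 0 m and value of joint selector above 0.93 rad) or (y of cartridge_orange in the frame of reader below 0 m and value of joint selector below -0.93 rad))), for 0.2 s.
2. the orange cartridge is wholly out from under the bridge (x of cartridge_orange in the frame of reader below -0.023 m), for 0.2 s.
At the end, for the whole second after the job is handed in: Orange cartridge flat at rest in its own apron, wholly ahead of the bridge (centre 23 mm or more ahead of its front); selector home (under 2 mm) in the notch on that side; pick let go on its stand, within 12 mm and 0.15 rad of its rest, hook down; blue cartridge within 10 mm of its start (x of cartridge_orange in the frame of reader between -0.125 and -0.023 m and z of cartridge_orange in the frame of reader between 0.026 and 0.034 m and angle between cartridge_orange's own z axis and vertical below 0.1 rad and linear speed of each of cartridge_orange, pick below 0.01 m/s and value of joint selector_pull below 0.002 m and ((y of cartridge_orange in the frame of reader between 0.08 and 0.096 m and value of joint selector above 0.93 rad) or (y of cartridge_orange in the frame of reader between -0.096 and -0.08 m and value of joint selector below -0.93 rad)) and distance between pick and stand_rest below 0.012 m and angle between the x axis of pick and the x axis of pick_stand, either way round below 0.15 rad and angle between pick's own z axis and vertical below 0.15 rad and x of pick_hook in the frame of pick_stand above 0 m and distance of cartridge_blue from where it was at the start of the episode below 0.01 m); the robot touches nothing.
It fails at once if a cartridge touched with the gripper or arm (contact force between any of the fingers, the arm and cartridge_orange above 0.3 N or contact force between any of the fingers, the arm and cartridge_blue above 0.3 N).
It fails at once if the blue cartridge unlocked or shifted by more than 10 mm (distance of cartridge_blue from where it was at the start of the episode above 0.01 m or (y of cartridge_blue in the frame of reader above 0 m and value of joint selector above 0.6 rad) or (y of cartridge_blue in the frame of reader below 0 m and value of joint selector below -0.6 rad)).
It fails at once if another thing on the bench moved by more than 30 mm (distance of any of tube_rack, spirit_bottle, buffer_bottle, specimen_jar, marker from where it was at the start of the episode above 0.03 m).
It also fails if it takes over 67 s, if anything falls off the work surface, if the arm or the gripper's body presses on something with over 40 N, if the wrist force passes 120 N, or if a joint passes its speed limit or range.

## Working session

There is one attempt and no reset: what is moved stays moved. The work goes in short steps, Python scripts to look and compute and a shell command to move; the robot and the scene stay as the last step left them, time stands still between calls to the robot, and variables do not carry over. Pictures are saved under pics/ and viewed, at most 10 in all, crops included, and the job is handed in when it is done.

```bash
mkdir -p pics
cat > h.py <<'E'
import numpy as np, cv2
from workcell import r
def cap(n,f=None):
    c=r.capture(n)
    if f: cv2.imwrite('pics/'+f,c['image'][:,:,::-1])
    return c
def ray(c,uv):
    K=c['K'];d=np.array([(uv[0]-K[0,2])/K[0,0],(uv[1]-K[1,2])/K[1,1]]);p=d.copy()
    for _ in range(20): p=d/(1+c['k1']*(p@p))
    return c['T'][:3,:3]@np.array([p[0],-p[1],-1.]),c['T'][:3,3]
def atz(c,uv,z):
    d,o=ray(c,uv);return o+d*(z-o[2])/d[2]
def deep(c,uv):
    d,o=ray(c,uv);u,v=np.round(uv).astype(int);w=c['range_z'][max(v-1,0):v+2,max(u-1,0):u+2];w=w[w>0]
    return o+d*(np.median(w) if w.size else np.nan)
def cloud(c):
    K=c['K'];v,u=np.mgrid[:480,:640];d=np.stack([(u-K[0,2])/K[0,0],(v-K[1,2])/K[1,1]],-1);p=d.copy()
    for _ in range(20): p=d/(1+c['k1']*(p**2).sum(-1,keepdims=True))
    z=c['range_z'];P=np.stack([p[...,0]*z,-p[...,1]*z,-z],-1)
    return P@c['T'][:3,:3].T+c['T'][:3,3]
E
python3 - <<'E'
from h import *
np.set_printoptions(precision=4,suppress=True)
print(r.sense())
for n in ['scene','side']:
    c=cap(n,n+'0.png');print(n,c['T'][:3,3],c['K'][0,0],c['k1'])
    for q in ['reader','lane_left','lane_right','bridge','panel','selector_grip','cartridge_orange','cartridge_blue','pick','pick_hook','pick_stand','stand_rest','tube_rack','spirit_bottle','buffer_bottle','specimen_jar','marker']:
        l=r.place_of(q,n)[:1]
        for e in l: print(q,round(e['confidence'],2),np.round(e['location']),deep(c,e['location']))
E
```

```text
{'t': 0.0, 'qpos': array([-0.0682,  0.4119, -0.0127,  1.597 ,  0.0056,  1.1343, -0.0822]), 'dq': array([-0.0008,  0.0016, -0.0017,  0.0001, -0.0008,  0.002 , -0.0001]), 'joint_efforts': array([ -0.0012, -60.0636,   0.6814, -29.9419,   0.0138,   0.0104,
         0.    ]), 'tool_pos': array([ 0.6245, -0.    ,  0.1922]), 'ee_rot': array([-2.2207, -2.2207,  0.0019]), 'force': array([ 0.2171, -0.2488,  0.3318]), 'wrist_torque': array([ 0.0093, -0.0375,  0.0134]), 'grasp_force': 0.0, 'grip_width': 0.08509916977298199}
scene [ 1.5315 -0.0908  1.2802] 614.184482240124 -0.06793289692857857
reader 0.88 [312. 290.] [ 0.6819 -0.0366  0.0644]
lane_left 0.84 [344. 285.] [0.6726 0.0427 0.0599]
lane_right 0.95 [276. 285.] [ 0.6525 -0.1214  0.057 ]
bridge 0.9 [309. 269.] [ 0.6625 -0.0397  0.1222]
panel 0.96 [309. 255.] [ 0.5679 -0.0333  0.0547]
selector_grip 0.68 [312. 242.] [ 0.5578 -0.022   0.0929]
cartridge_orange 0.5 [348. 293.] [0.6993 0.0484 0.0622]
cartridge_blue 0.73 [276. 300.] [ 0.6956 -0.1246  0.0554]
pick 0.75 [198. 231.] [ 0.4646 -0.3111  0.0683]
pick_hook 0.47 [209. 275.] [ 0.5806 -0.28
[... 592 characters left out ...]
.1866  0.0841]
bridge 0.73 [359. 257.] [ 0.6359 -0.0572  0.1169]
panel 0.72 [323. 274.] [ 0.5577 -0.0358  0.0548]
cartridge_orange 0.63 [374. 258.] [ 0.6699 -0.0601  0.1146]
cartridge_blue 0.57 [378. 308.] [ 0.6672 -0.1585  0.0613]
pick 0.68 [278. 372.] [ 0.4651 -0.3201  0.0654]
pick_hook 0.77 [340. 370.] [ 0.5798 -0.2923  0.0298]
pick_stand 0.66 [279. 397.] [ 0.4636 -0.332   0.0072]
stand_rest 0.89 [280. 372.] [ 0.4682 -0.3209  0.0662]
tube_rack 0.74 [300. 206.] [0.5079 0.3337 0.0057]
spirit_bottle 0.92 [424. 397.] [ 0.7236 -0.3724  0.044 ]
buffer_bottle 0.7 [351. 196.] [0.6583 0.3639 0.0148]
specimen_jar 0.75 [388. 214.] [0.7495 0.2549 0.0215]
marker 0.65 [254. 274.] [0.3941 0.0287 0.0111]
```

View pics/scene0.png

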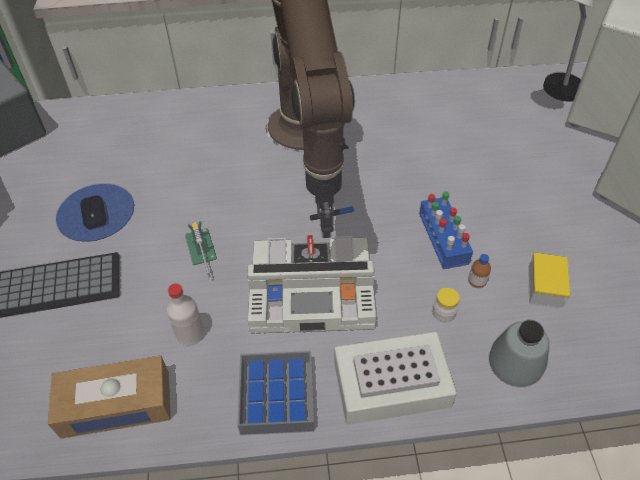

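View pics/side0.png

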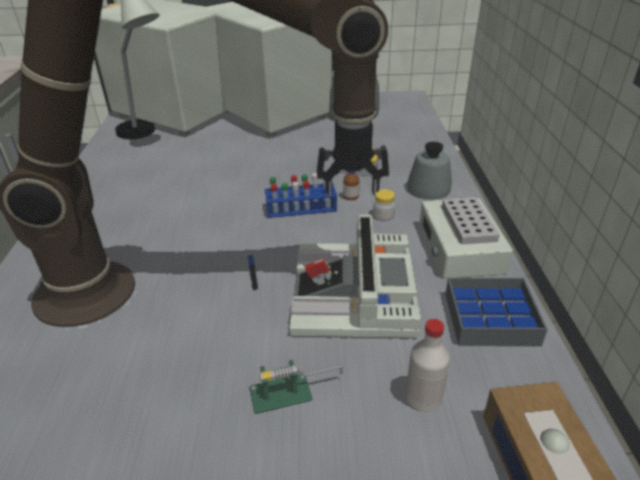

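Run:
```python
from h import *
np.set_printoptions(precision=4,suppress=True)
# reader footprint / yaw: bridge top points z~0.12 and rays
for n in ['scene','side']:
    c=cap(n);P=cloud(c);z=P[...,2];v=c['range_z']>0
    m=v&(abs(z-.12)<.005)&(P[...,0]>.55)&(P[...,0]<.8)&(abs(P[...,1]+.03)<.2)
    print(n,m.sum(),np.median(z[m]))
    pts=P[m][:,:2].astype(np.float32);print(cv2.minAreaRect(pts))
    # pick handle
    m=v&(z>.058)&(z<.075)&(P[...,0]>.38)&(P[...,0]<.54)&(abs(P[...,1]+.31)<.06)
    p=P[m];print('pick',m.sum(),p.mean(0),p.min(0),p.max(0),cv2.minAreaRect(p[:,:2].astype(np.float32)))
```

```text
scene 1441 0.12090620399017205
((0.6571119427680969, -0.03580351173877716), (0.2991344630718231, 0.0416279099881649), 85.72212219238281)
pick 182 [ 0.4688 -0.3161  0.067 ] [ 0.4293 -0.3411  0.0582] [ 0.5083 -0.293   0.0748] ((0.4688667953014374, -0.3161294162273407), (0.08175553381443024, 0.03624776750802994), 13.417553901672363)
side 1286 0.1187500233868578
((0.6535643339157104, -0.03960062563419342), (0.29940348863601685, 0.03525670990347862), 85.55179595947266)
pick 392 [ 0.4636 -0.3207  0.0642] [ 0.4302 -0.3429  0.0581] [ 0.4991 -0.2942  0.0705] ((0.46451014280319214, -0.31846609711647034), (0.0704786628484726, 0.038665272295475006), 11.669926643371582)
```

The scene view shows the orange lid at (348,293), in the left lane (y>0), and the blue one at (276,300) in the right lane. The pick lies on its green stand near (200,240), hook away from the robot, and the selector is at (311,243). The side view agrees, with the bridge at about (365,255) and the pick at (280,372). I'll turn and tilt the tool onto the selector's axis at a standoff, with the yaw at about -4.3°.

```bash
python3 -m jog '[[[-8,-1.5,0,0,0,-6.74],[-8,-1.5,0,0,0,-6.74],[-8,-1.5,0,0,0,-6.74],[-8,-1.5,0,0,0,-6.74],[-8,-1.5,0,0,0,-6.74]]]' | tail -3
python3 -m jog '[[[-8,-1.5,0,0,0,-6.74],[-8,-1.5,0,0,0,-6.74],[-8,-1.5,0,0,0,-6.74],[-8,-1.5,0,0,0,-6.74],[-8,-1.5,0,0,0,-6.74]]]' >/dev/null
python3 -m jog '[[[-8,-1.5,0,0,0,-6.74],[-8,-1.5,0,0,0,-6.74],[-8,-1.5,0,0,0,-6.74],[-8,-1.5,0,0,0,-6.74]]]' >/dev/null
python3 -m jog '[[[-6,-1,0,-0.47,-6.23,0],[-6,-1,0,-0.47,-6.23,0],[-6,-1,0,-0.47,-6.23,0],[-6,-1,0,-0.47,-6.23,0],[0,0,0,0,0,0]]]'
python3 - <<'E'
from h import *
np.set_printoptions(precision=4,suppress=True)
from scipy.spatial.transform import Rotation as R
s=r.sense();print(s['tool_pos'],R.from_rotvec(s['ee_rot']).as_matrix(),s['qpos'],s['force'])
for n in ['wrist','scene','side']:
  c=cap(n,n+'1.png')
  for q in ['panel','selector_grip','bridge','lane_left','lane_right','cartridge_orange']:
    for e in r.place_of(q,n)[:1]: print(n,q,round(e['confidence'],2),np.round(e['location']),deep(c,e['location']))
E
```

```text
force: [-0.4, 0.3, 0.6]
grip_width: 0.0856
grasp_force: 0.0
t: 3.48
tool_pos: [0.4801, -0.0256, 0.188]
ee_rot: [3.051, -0.115, 0.67]
force: [-1.8, -1.0, -0.8]
grip_width: 0.0855
grasp_force: 0.0
[ 0.4801 -0.0256  0.188 ] [[ 0.9055 -0.0755  0.4176]
 [-0.0685 -0.9971 -0.0316]
 [ 0.4188 -0.     -0.9081]] [-0.3482 -0.103   0.2223  2.3201  0.2176  0.5067 -1.9368] [-1.7524 -0.9723 -0.8176]
wrist panel 0.72 [312. 195.] [ 0.5459 -0.0281  0.088 ]
wrist selector_grip 0.93 [312. 200.] [ 0.5427 -0.0274  0.0861]
wrist bridge 0.56 [312.  84.] [ 0.6379 -0.035   0.092 ]
wrist lane_left 0.8 [222. 117.] [0.6367 0.0498 0.0468]
wrist lane_right 0.56 [402. 115.] [ 0.6337 -0.1222  0.0309]
wrist cartridge_orange 0.96 [225.  72.] [0.6434 0.0325 0.1087]
scene panel 0.92 [308. 256.] [ 0.5721 -0.0341  0.0568]
scene selector_grip 0.7 [308. 242.] [ 0.5526 -0.0316  0.0911]
scene bridge 0.86 [312. 269.] [ 0.6628 -0.0328  0.1234]
scene lane_left 0.68 [346. 289.] [0.6844 0.0458 0.0592]
scene lane_right 0.85 [278. 286.] [ 0.6578 -0.1159  0.0602]
scene cartridge_orange 0.7 [346. 295.] [0.7041 0.0451 0.0609]
side panel 0.94 [322. 279.] [ 0.5562 -0.0486  0.0526]
side selector_grip 0.66 [318. 265.] [ 0.548  -0.0344  0.082 ]
side bridge 0.59 [358. 256.] [ 0.6356 -0.0479  0.1134]
side lane_left 0.65 [358. 255.] [ 0.6355 -0.0465  0.1145]
side lane_right 0.77 [358. 308.] [ 0.6278 -0.1492  0.0543]
side cartridge_orange 0.45 [298. 208.] [0.5028 0.3077 0.0187]
```

View pics/wrist1.png

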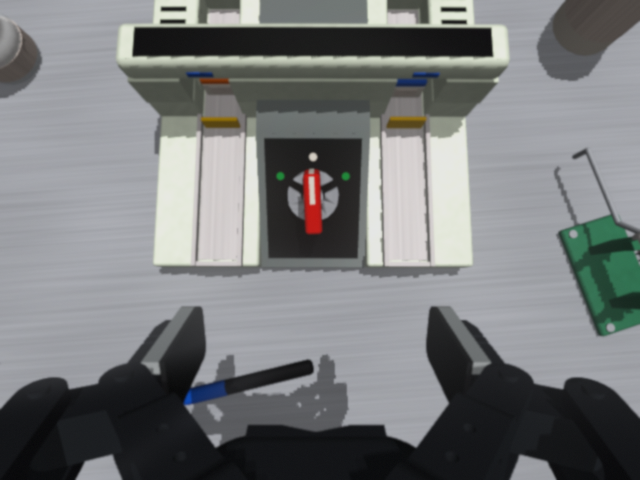

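The wrist view shows the selector bar upright at (312,200), the crown centred at about (313,196), both gates up at (220,121) and (406,121), and the orange lid at (215,82) in the left lane. A marker lies clear at (250,383).

Run:
```python
from h import *
np.set_printoptions(precision=4,suppress=True)
c=cap('wrist')
n=np.array([-.4216,.0317,.9063]);P0=np.array([.5572,-.0304,.042])
def pl(uv,h):
    d,o=ray(c,uv);return o+d*((P0+h*n-o)@n)/(d@n)
a=pl((313.5,196),.010);print('crown',a,a-.01*n)
e=r.place_of('selector_grip','wrist')[0]['location'];a=pl(e,.036);print('grip',a-.036*n)
e=r.place_of('panel','wrist')[0]['location'];a=pl(e,.0);print('panel',e,a)
P=cloud(c);v=c['range_z']>0
# panel plane check
for uv in [(275,240),(350,240),(275,150),(350,150)]: print((deep(c,uv)-P0)@n)
im=c['image'].astype(int);m=(im[...,0]>150)&(im[...,1]<60)&(im[...,2]<60)&v&(np.mgrid[:480,:640][0]<260)
q=P[m];h=(q-P0)@n;t=q[h>.04];print('bar top',len(t),np.median(h[h>.04]),(t.min(0)+t.max(0))/2-.046*n,cv2.minAreaRect(t[:,:2].astype(np.float32)))
```

```text
crown [ 0.5639 -0.0288  0.0561] [ 0.5681 -0.0291  0.047 ]
grip [ 0.5603 -0.0306  0.0435]
panel [313.4, 204.7] [ 0.559  -0.0283  0.0428]
0.0003505756765644716
0.0009482900287064542
-0.00048309260946329376
-6.520460388007051e-05
bar top 620 0.04568697973547911 [ 0.5603 -0.0291  0.0416] ((0.540986955165863, -0.02774108201265335), (0.011901424266397953, 0.045293908566236496), 88.03377532958984)
```

```bash
python3 -m jog '[[[10,0,4,0,0,0],[9,-0.7,-19,0,0,0],[9,-0.7,-19,0,0,0],[9,-0.7,-19,0,0,0],[9,-0.7,-19,0,0,0]]]' 40 >/dev/null
python3 -m jog '[[[9,-0.7,-19,0,0,0],[9,-0.5,-19,0,0,0],[8,-0.5,-18,0,0,0],[0,0,0,0,0,0],[0,0,0,0,0,0]]]'
python3 - <<'E'
from h import *
cap('wrist','wrist2.png')
E
```

```text
t: 5.52
tool_pos: [0.5609, -0.0299, 0.0641]
ee_rot: [3.049, -0.116, 0.672]
force: [-0.3, -0.7, 0.2]
grip_width: 0.04
grasp_force: 0.0
```

View pics/wrist2.png

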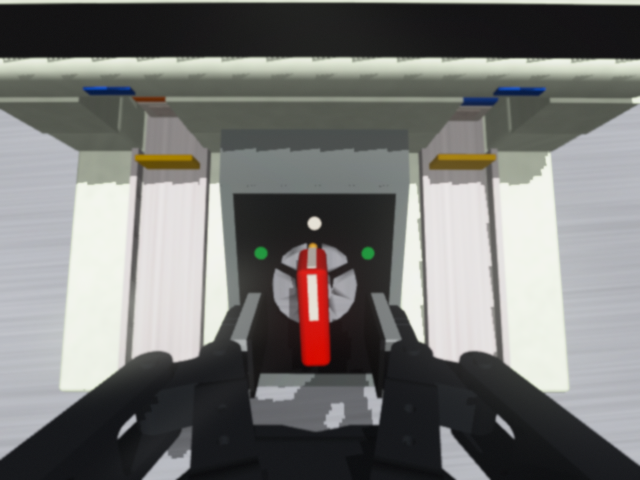

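The fingers straddle the red bar, at (315,308), evenly. The crown is at (314,284) and the gates are at (167,161) and (462,161). I'll recheck the axis from this steadier pose.

Run:
```python
from h import *
np.set_printoptions(precision=4,suppress=True)
c=cap('wrist');print(r.sense()['tool_pos'])
n=np.array([-.4216,.0317,.9063]);P0=np.array([.5572,-.0304,.042])
P=cloud(c);v=c['range_z']>0
print([(deep(c,uv)-P0)@n for uv in [(245,250),(385,250),(250,205),(380,205)]])
for uv in [(314.5,223.5),(261,253.5),(368,253.5)]: print('dot',deep(c,uv))
im=c['image'].astype(int);m=(im[...,0]>150)&(im[...,1]<60)&(im[...,2]<60)&v
q=P[m];h=(q-P0)@n;t=q[abs(h-.046)<.004];u=np.array([.9036,-.068,.4226]);print(len(t),(t.min(0)+t.max(0))/2-.046*n,((t-P0)@u).min(),((t-P0)@u).max())
# lane, bridge
for q in ['panel','selector_grip','bridge','lane_left','lane_right']:
  for e in r.place_of(q,'wrist')[:1]: print(q,e['location'],deep(c,e['location']))
```

```text
[ 0.5614 -0.0297  0.0658]
[np.float64(0.0005200223897333334), np.float64(0.00046096313087274374), np.float64(0.0005908830011157835), np.float64(0.0008559026171871308)]
dot [ 0.5883 -0.0314  0.0576]
dot [ 0.5749 -0.0008  0.0511]
dot [ 0.5704 -0.0597  0.051 ]
2082 [ 0.5596 -0.0292  0.0419] -0.02273888176536693 0.02608237901090127
panel [312.7, 280.7] [ 0.5568 -0.0284  0.093 ]
selector_grip [313.5, 309.9] [ 0.5439 -0.0277  0.0866]
bridge [311.8, 104.2] [ 0.638  -0.0341  0.0942]
lane_left [172.6, 157.0] [0.6359 0.0482 0.0466]
lane_right [450.0, 152.2] [ 0.632  -0.1203  0.0304]
```

```bash
python3 -m jog '[[[-5,0.5,-3,0,0,0],[-4.5,0.5,-3,0,0,0],[0,0,0,0,0,0],[0,0,0,0,0,0]]]'
python3 -m jog '[[[0,0,0,0,0,0],[0,0,0,0,0,0],[0,0,0,0,0,0],[0,0,0,0,0,0],[0,0,0,0,0,0]]]' 0 80
```

```text
t: 6.2
tool_pos: [0.5515, -0.0286, 0.0601]
ee_rot: [3.05, -0.115, 0.673]
force: [0.6, 0.3, -0.9]
grip_width: 0.0401
grasp_force: 0.0
t: 6.62
tool_pos: [0.552, -0.0284, 0.06]
ee_rot: [3.05, -0.116, 0.673]
force: [-0.3, 0.2, -0.3]
grip_width: 0.0003
grasp_force: 0.0
```

Run:
```python
from h import *
c=cap('wrist','wrist3.png');s=r.sense();print(s['grip_width'],s['grasp_force'])
```

```text
-0.00018139707777557556 0.0
```

View pics/wrist3.png

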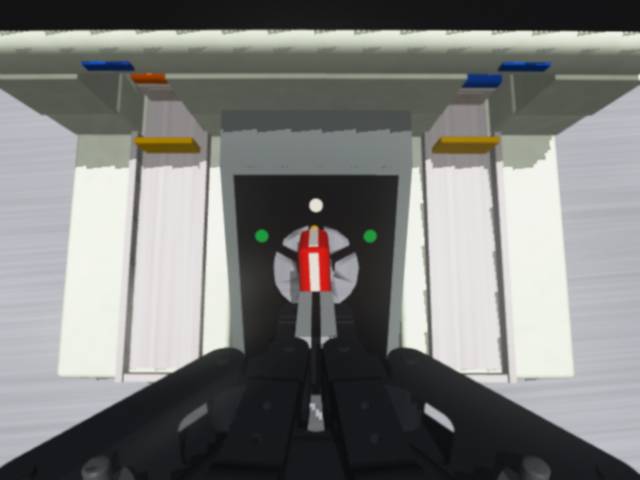

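The fingers shut without the bar between them: their tips at (316,292) cover its lower half. I'll check the tip height from depth.

Run:
```python
from h import *
from scipy.spatial.transform import Rotation as R
np.set_printoptions(precision=4,suppress=True)
c=cap('wrist');s=r.sense();T=s['tool_pos'];M=R.from_rotvec(s['ee_rot']).as_matrix();print(T,s['grasp_force'],s['grip_width'])
n=np.array([-.4216,.0317,.9063]);A=np.array([.5585,-.0293,.0425])
for uv in [(304,297),(328,297),(304,320),(328,330),(315,280),(313,250),(303,345)]:
    p=deep(c,uv);print(uv,p,'tool',(p-T)@M,'out',(p-A)@n)
p=np.linalg.inv(c['T'])@np.r_[T,1];print('TCP px',c['K'][0,0]*p[0]/-p[2]+c['K'][0,2],c['K'][1,1]*-p[1]/-p[2]+c['K'][1,2],'cam in tool',(c['T'][:3,3]-T)@M)
```

```text
[ 0.5519 -0.0285  0.06  ] 0.0 8.132367844472617e-07
(304, 297) [ 0.5412 -0.0233  0.1081] tool [ 0.0103 -0.0043 -0.0483] out 0.06695259990335617
(328, 297) [ 0.5405 -0.0325  0.1078] tool [ 0.0101  0.0049 -0.048 ] out 0.06662898293479566
(304, 320) [ 0.5338 -0.0233  0.1238] tool [ 0.0101 -0.0038 -0.0656] out 0.08425468114452125
(328, 330) [ 0.5305 -0.031   0.1298] tool [ 0.0102  0.0041 -0.0722] out 0.09089050096769305
(315, 280) [ 0.5479 -0.028   0.089 ] tool [ 0.0085 -0.0002 -0.028 ] out 0.0466571563749188
(313, 250) [ 0.5606 -0.0281  0.0931] tool [ 0.0218 -0.001  -0.0264] out 0.045042739487614974
(303, 345) [ 0.5276 -0.023   0.139 ] tool [ 0.0109 -0.0036 -0.082 ] out 0.10065172906406038
TCP px 315.4247271905835 273.4377193505641 cam in tool [ 0.075   0.0002 -0.1812]
```

Run:
```python
from h import *
c=cap('side');im=c['image'];cv2.imwrite('pics/s3.png',cv2.resize(im[190:330,240:430],None,fx=4,fy=4,interpolation=cv2.INTER_CUBIC)[:,:,::-1])
s=r.sense();T=s['tool_pos']
for q in [T,T+.06*np.array([-.4216,.0317,.9063])]:
    p=np.linalg.inv(c['T'])@np.r_[q,1];print(c['K'][0,0]*p[0]/-p[2]+c['K'][0,2],c['K'][1,1]*-p[1]/-p[2]+c['K'][1,2])
```

```text
319.9076982340864 270.56970601369073
308.06975354201364 251.4432760662739
```

View pics/s3.png

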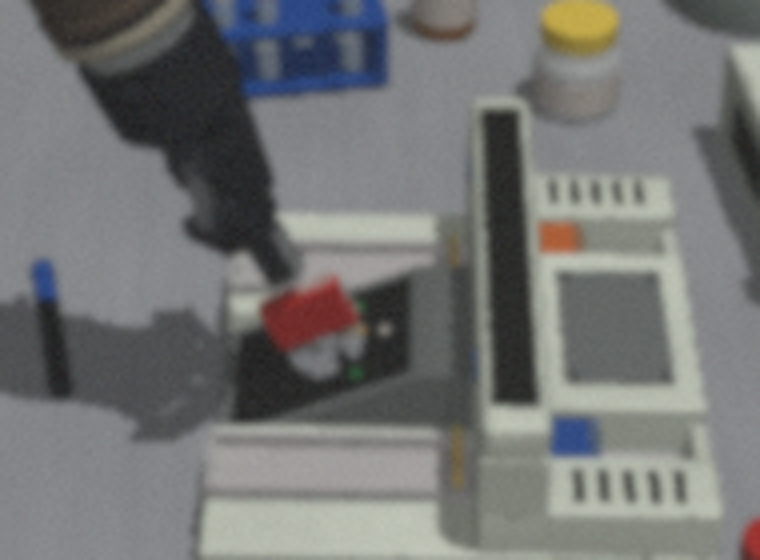

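The side view shows the closed fingertips at about (311,259), some 40 mm short of the reported TCP, which projects to (320,271). Wrist depth puts them 44 mm back along the tool axis. I'll treat the true tips as about 44 mm behind the reported TCP, open, and descend carefully.

```bash
python3 -m jog '[[[0,0,0,0,0,0],[0,0,0,0,0,0],[0,0,0,0,0,0],[0,0,0,0,0,0]]]' 40 >/dev/null
python3 -m jog '[[[4.2,-0.3,-9,0,0,0],[4.2,-0.3,-9,0,0,0],[4.2,-0.3,-9,0,0,0],[0,0,0,0,0,0],[0,0,0,0,0,0]]]'
python3 - <<'E'
from h import *
from scipy.spatial.transform import Rotation as R
np.set_printoptions(precision=4,suppress=True)
c=cap('wrist','wrist4.png');s=r.sense();T=s['tool_pos'];M=R.from_rotvec(s['ee_rot']).as_matrix();print(T,s['force'])
n=np.array([-.4216,.0317,.9063]);A=np.array([.5585,-.0293,.0425])
P=(cloud(c)-T)@M
m=(c['range_z']>0)&(abs(P[...,0])<.013)&(abs(abs(P[...,1])-.025)<.012)&(P[...,2]>-.1)
h=(cloud(c)-A)@n
for lo in np.arange(0,.11,.01): print(round(lo,2),(m&(h>=lo)&(h<lo+.01)).sum(),end='; ')
print(deep(c,(313,260)),'out',h[240:330:10,313])
E
```

```text
t: 7.52
tool_pos: [0.5577, -0.0304, 0.0402]
ee_rot: [3.05, -0.115, 0.66]
force: [-0.6, -0.0, 0.3]
grip_width: 0.0401
grasp_force: 0.0
[ 0.5578 -0.0304  0.0405] [-0.5047 -0.3619  0.5453]
0.0 3203; 0.01 645; 0.02 0; 0.03 50; 0.04 842; 0.05 1308; 0.06 1618; 0.07 1994; 0.08 2278; 0.09 2471; 0.1 0; [ 0.561  -0.0297  0.0934] out [0.0246 0.0382 0.0453 0.0458 0.0464 0.0462 0.047  0.0469 0.0468]
```

View pics/wrist4.png

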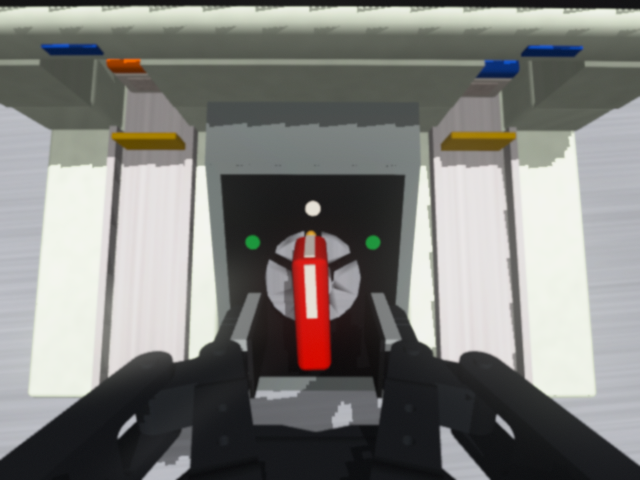

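The fingers are now 38 mm out, straddling the bar at (312,310), which confirms the offset. I'll go 24 mm deeper and close.

```bash
python3 -m jog '[[[3.6,0.2,-7.3,0,0,0],[3.6,0.2,-7.3,0,0,0],[3.6,0,-7.3,0,0,0],[0,0,0,0,0,0],[0,0,0,0,0,0]]]'
python3 -m jog '[[[0,0,0,0,0,0],[0,0,0,0,0,0],[0,0,0,0,0,0],[0,0,0,0,0,0]]]' 0 80
```

```text
t: 7.98
tool_pos: [0.569, -0.0298, 0.0197]
ee_rot: [3.05, -0.117, 0.659]
force: [-0.9, 0.3, 0.5]
grip_width: 0.0403
grasp_force: 0.0
t: 8.32
tool_pos: [0.5692, -0.0298, 0.0205]
ee_rot: [3.049, -0.116, 0.661]
force: [-4.6, 0.4, 7.0]
grip_width: 0.0126
grasp_force: 91.1
```

```bash
python3 -m jog '[[[-2.4,0.2,5,0,0,0],[-2.2,0.1,5,0,0,0],[0,0,0,0,0,0],[0,0,0,0,0,0]]]'
python3 - <<'E'
from h import *
from scipy.spatial.transform import Rotation as R
s=r.sense();M=R.from_rotvec(s['ee_rot']).as_matrix();print(M[:,2],s['qpos'],s['grip_width'],(s['tool_pos']-[.5692,-.0298,.0205])@[-.4216,.0317,.9063])
E
```

```text
t: 8.65
tool_pos: [0.5648, -0.0294, 0.0298]
ee_rot: [3.05, -0.116, 0.66]
force: [7.5, -0.7, -10.2]
grip_width: 0.0131
grasp_force: 90.9
[ 0.41203607 -0.03374892 -0.91054231] [ 0.09783232  0.37128392 -0.20797414  2.2787016   1.08517855  0.16038014
 -2.77672125] 0.013082809616939113 0.010264946084124624
```

```bash
python3 -m jog '[[[0,0,0,-2.1,0.16,4.53],[0,0,0,-2.1,0.16,4.53],[0,0,0,-2.1,0.16,4.53],[0,0,0,-2.1,0.16,4.53]]]'
python3 -m jog '[[[0,0,0,-2.1,0.16,4.53],[0,0,0,-2.1,0.16,4.53],[0,0,0,-2.1,0.16,4.53],[0,0,0,-2.1,0.16,4.53]]]'
python3 -m jog '[[[0,0,0,-2.1,0.16,4.53],[0,0,0,-2.1,0.16,4.53],[0,0,0,-2.1,0.16,4.53],[0,0,0,-2.1,0.16,4.53],[0,0,0,0,0,0]]]'
python3 - <<'E'
from h import *
from scipy.spatial.transform import Rotation as R
s=r.sense();M=R.from_rotvec(s['ee_rot']).as_matrix();print(M,s['qpos'],s['grip_width'],(s['tool_pos']-[.5692,-.0298,.0205])@[-.4216,.0317,.9063])
n=np.array([-.4216,.0317,.9063]);y0=np.array([-.0755,-.9971,0]);y=M[:,1];print(np.degrees(np.arctan2(np.cross(y0,y)@n,y0@y)))
E
```

```text
t: 8.98
tool_pos: [0.5649, -0.0295, 0.0295]
ee_rot: [2.952, 0.41, 0.63]
force: [6.6, -0.5, -8.7]
grip_width: 0.0125
grasp_force: 90.8
t: 9.32
tool_pos: [0.5649, -0.0294, 0.0295]
ee_rot: [2.774, 0.896, 0.584]
force: [6.2, 0.2, -9.3]
grip_width: 0.0129
grasp_force: 90.8
t: 9.73
tool_pos: [0.565, -0.0294, 0.0294]
ee_rot: [2.524, 1.337, 0.524]
force: [6.5, -0.3, -8.9]
grip_width: 0.0127
grasp_force: 90.8
[[ 0.51784344  0.74665063  0.4175536 ]
 [ 0.83156914 -0.55392043 -0.04080335]
 [ 0.20082563  0.36835444 -0.90773569]] [ 0.24282103  0.39101096 -0.38720674  2.27437505  1.27303905  0.23141525
 -1.89959065] 0.01271755927206049 0.009897708836305854
60.26820908795554
```

Turned 60.3°. Letting it sink home, then opening.

```bash
python3 -m jog '[[[1.5,-0.1,-3.2,0,0,0],[1.5,-0.1,-3.2,0,0,0],[1.3,-0.1,-2.8,0,0,0],[0,0,0,0,0,0],[0,0,0,0,0,0]]]'
python3 -m jog '[[[0,0,0,0,0,0],[0,0,0,0,0,0],[0,0,0,0,0,0],[0,0,0,0,0,0]]]' 40
python3 -m jog '[[[-9,0.7,19,0,0,0],[-9,0.7,19,0,0,0],[-9,0.7,19,0,0,0],[-9,0.7,19,0,0,0],[-9,0.7,19,0,0,0]]]'
python3 - <<'E'
from h import *
np.set_printoptions(precision=4,suppress=True)
c=cap('wrist','wrist5.png')
for n in ['wrist','scene','side']:
  c=cap(n)
  for q in ['cartridge_orange','cartridge_blue','pick','pick_hook','stand_rest']:
    for e in r.place_of(q,n)[:1]: print(n,q,round(e['confidence'],2),np.round(e['location']),deep(c,e['location']))
E
```

```text
t: 10.15
tool_pos: [0.5692, -0.0297, 0.0206]
ee_rot: [2.528, 1.331, 0.525]
force: [2.3, -0.4, -3.4]
grip_width: 0.0132
grasp_force: 92.4
t: 10.48
tool_pos: [0.5689, -0.0298, 0.0205]
ee_rot: [2.528, 1.331, 0.525]
force: [-0.7, -0.2, -0.0]
grip_width: 0.0396
grasp_force: 0.0
t: 10.9
tool_pos: [0.5231, -0.0258, 0.116]
ee_rot: [2.528, 1.333, 0.524]
force: [0.3, -0.5, 0.4]
grip_width: 0.0394
grasp_force: 0.0
wrist cartridge_orange 0.78 [380.  44.] [0.6693 0.0493 0.0582]
scene cartridge_orange 0.55 [349. 294.] [0.7005 0.0519 0.0596]
scene cartridge_blue 0.76 [274. 300.] [ 0.6967 -0.1284  0.0564]
scene pick 0.48 [200. 233.] [ 0.4395 -0.3145  0.0314]
scene stand_rest 0.78 [196. 233.] [ 0.4707 -0.3163  0.0677]
side cartridge_orange 0.41 [371. 258.] [ 0.6619 -0.0645  0.1201]
side cartridge_blue 0.58 [379. 312.] [ 0.6691 -0.1719  0.0601]
side pick 0.95 [278. 373.] [ 0.4639 -0.3243  0.0655]
side pick_hook 0.97 [343. 370.] [ 0.5869 -0.267   0.0001]
side stand_rest 0.92 [279. 375.] [ 0.4666 -0.3241  0.0616]
```

View pics/wrist5.png

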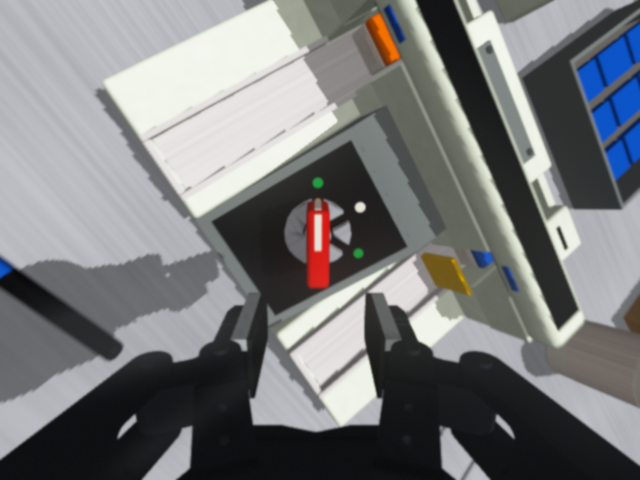

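The selector's pointer is at the left green dot (318,183) and the bar is home. The left gate is gone, the right gate at (446,272) is raised, and the orange lid is at (383,40). I'll now untilt and go above the pick.

```bash
python3 -m jog '[[[0,0,15,0.47,6.23,0],[0,-10,15,0.47,6.23,0],[0,-20,10,0.47,6.23,0],[0,-20,10,0.47,6.23,0]]]' 60 >/dev/null
python3 -m jog '[[[-8,-33,0,0,0,-7],[-8,-33,0,0,0,-7],[-8,-33,0,0,0,-7],[-8,-33,0,0,0,-7],[-8,-33,0,0,0,-7]]]' >/dev/null
python3 -m jog '[[[-8,-33,0,0,0,-7],[-8,-33,0,0,0,0],[0,-15,0,0,0,0],[0,0,0,0,0,0],[0,0,0,0,0,0]]]'
python3 - <<'E'
from h import *
from scipy.spatial.transform import Rotation as R
np.set_printoptions(precision=4,suppress=True)
c=cap('wrist','wrist6.png');s=r.sense();M=R.from_rotvec(s['ee_rot']).as_matrix();print(s['tool_pos'],M[:,1],M[:,2],s['qpos'])
for q in ['pick','pick_hook','stand_rest','pick_stand']:
    for e in r.place_of(q,'wrist')[:1]: print(q,round(e['confidence'],2),np.round(e['location']),deep(c,e['location']))
P=cloud(c);z=P[...,2];v=c['range_z']>0
m=v&(z>.061)&(z<.072)&(abs(P[...,0]-.467)<.07)&(abs(P[...,1]+.32)<.05)
im=c['image'].astype(int);hue=cv2.cvtColor(c['image'],cv2.COLOR_RGB2HSV)
g=(hue[...,0]>40)&(hue[...,0]<95)&(hue[...,1]>60)
p=P[m&~g];print('handle',len(p),p.mean(0),cv2.minAreaRect(p[:,:2].astype(np.float32)))
f=P[v&g&(z<.02)&(abs(P[...,0]-.467)<.1)];print('foot',len(f),cv2.minAreaRect(f[:,:2].astype(np.float32)))
t=P[v&(z>.018)&(z<.048)&(P[...,0]>.5)&(P[...,0]<.62)&(P[...,1]<-.24)&~g];print('shank',len(t),t.min(0),t.max(0),cv2.minAreaRect(t[:,:2].astype(np.float32)))
E
```

```text
t: 13.02
tool_pos: [0.4686, -0.324, 0.1624]
ee_rot: [3.1, 0.368, -0.004]
force: [-0.0, 0.9, 0.5]
grip_width: 0.0601
grasp_force: 0.0
[ 0.4691 -0.3227  0.1625] [ 0.236  -0.9715  0.0197] [ 0.0003 -0.0202 -0.9998] [ 0.9453  0.3988 -0.5726  1.7523  0.2655  1.0558 -1.0546]
pick 0.74 [300. 226.] [ 0.4643 -0.3152  0.0655]
pick_hook 0.68 [303.  62.] [ 0.5787 -0.2903  0.042 ]
stand_rest 0.7 [302. 223.] [ 0.4673 -0.3158  0.066 ]
pick_stand 0.72 [305. 203.] [ 0.4825 -0.3143  0.0659]
handle 1643 [ 0.4669 -0.3168  0.0656] ((0.46315887570381165, -0.312030166387558), (0.0700269266963005, 0.03513946011662483), 22.924602508544922)
foot 5248 ((0.4660104215145111, -0.31670093536376953), (0.10765137523412704, 0.06290903687477112), 12.914444923400879)
shank 8021 [ 0.5    -0.6251  0.018 ] [ 0.6093 -0.2881  0.048 ] ((0.5548136234283447, -0.4566291868686676), (0.337152898311615, 0.10927857458591461), 89.93639373779297)
```

View pics/wrist6.png

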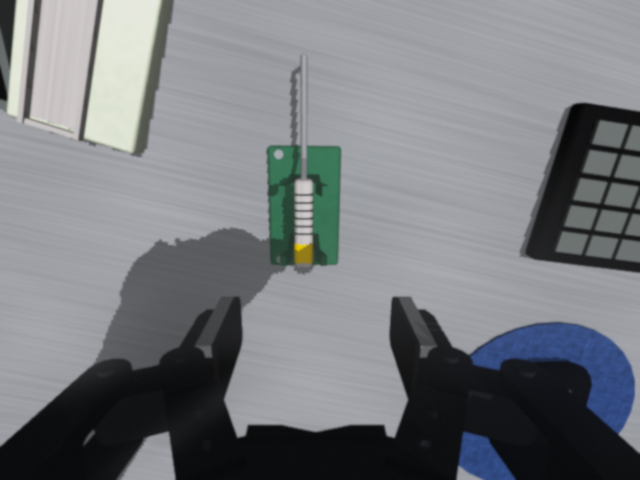

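The pick lies on its stand at (303,220) with its sleeve at the robot end, hook at (304,58), and is aligned with the gripper. It sits about 12 px left of centre, which agrees with the measured 6.5 mm shift. I'll descend in two stages and check the finger height by depth.

```bash
python3 -m jog '[[[-1,3.5,-30,1.16,0,0],[-1,3,-30,0,0,0],[0,0,-30,0,0,0],[0,0,-30,0,0,0],[0,0,0,0,0,0]]]'
python3 -m jog '[[[0,0,0,0,0,0],[0,0,0,0,0,0]]]' >/dev/null
cat > chk.py <<'E'
from h import *
from scipy.spatial.transform import Rotation as R
np.set_printoptions(precision=4,suppress=True)
c=cap('wrist');s=r.sense();T=s['tool_pos'];M=R.from_rotvec(s['ee_rot']).as_matrix();print(T,M[:,1],M[:,2],s['force'],s['qpos'])
W=cloud(c);P=(W-T)@M;v=c['range_z']>0
m=v&(abs(P[...,0])<.014)&(P[...,2]<-.03)&(P[...,2]>-.09)&(abs(P[...,1])>.015)&(abs(P[...,1])<.06)
for s_ in (-1,1):
    k=m&(np.sign(P[...,1])==s_); print('finger tip tool z',np.percentile(P[k][:,2],98),'inner y',np.percentile(s_*P[k][:,1],2)*s_)
m=v&(W[...,2]>.062)&(W[...,2]<.0695)&(abs(P[...,1])<.013)&(abs(P[...,0])<.05)
print('handle y (tool)',np.median(P[m][:,1]),len(P[m]),'range x',P[m][:,0].min(),P[m][:,0].max(),'top',np.median(W[m][:,2]))
E
python3 chk.py
```

```text
t: 13.68
tool_pos: [0.4636, -0.3146, 0.0378]
ee_rot: [-3.115, -0.374, 0.01]
force: [-1.3, 0.6, -0.8]
grip_width: 0.06
grasp_force: 0.0
[ 0.4684 -0.3175  0.0448] [ 0.2359 -0.9718  0.003 ] [ 0.0026 -0.0025 -1.    ] [ 0.1086  0.7057 -0.0324] [ 0.9023  0.5381 -0.5224  1.8612  0.3549  0.8316 -1.1332]
finger tip tool z -0.04628382122737686 inner y -0.030343125844126052
finger tip tool z -0.046011606865665584 inner y 0.02928912858469405
handle y (tool) -0.00040693784435994135 4512 range x -0.03773246474326771 0.03243174851334361 top 0.06566362059683001
```

```bash
python3 -m jog '[[[-2,0,-15,0,0,0],[0,0,-15,0,0,0],[0,0,-15,0,0,0],[0,0,0,0,0,0],[0,0,0,0,0,0]]]'
python3 -m jog '[[[0,0,0,0,0,0],[0,0,0,0,0,0],[0,0,0,0,0,0],[0,0,0,0,0,0],[0,0,0,0,0,0]]]' 0 80
python3 chk.py | head -1
```

```text
t: 14.32
tool_pos: [0.4655, -0.3175, -0.001]
ee_rot: [3.118, 0.372, 0.001]
force: [-0.6, 0.7, 0.2]
grip_width: 0.0602
grasp_force: 0.0
t: 14.73
tool_pos: [0.4653, -0.3177, -0.0012]
ee_rot: [3.117, 0.372, 0.001]
force: [-1.2, 1.0, 6.6]
grip_width: 0.0129
grasp_force: 77.9
[ 0.4654 -0.3177 -0.0012] [ 0.235  -0.972   0.0023] [ 0.0012 -0.0021 -1.    ] [-1.0988 -0.0843  6.5206] [ 0.8778  0.5992 -0.4881  1.8929  0.4026  0.7452 -1.1717]
```

The pick is gripped. I'll lift it, carry it in front of the left lane, and measure the orange cartridge's back end.

```bash
python3 -m jog '[[[0,0,20,0,0,0],[0,0,40,0,0,0],[0,0,41,0,0,0],[0,0,0,0,0,0]]]'
python3 -m jog '[[[3,38,0,0,0,-1.8],[3,38,0,0,0,-1.8],[3,38,0,0,0,-1.8],[3,38,0,0,0,-1.8],[3,38,0,0,0,-1.8]]]' >/dev/null
python3 -m jog '[[[3,38,0,0,0,-1.8],[3,38,0,0,0,-1.8],[3,38,0,0,0,-1.8],[3,38,0,0,0,-1.8],[3,38,0,0,0,-1.8]]]' >/dev/null
python3 -m jog '[[[0,0,0,0,0,0],[0,0,0,0,0,0],[0,0,0,0,0,0]]]'
cat > car.py <<'E'
from h import *
from scipy.spatial.transform import Rotation as R
np.set_printoptions(precision=4,suppress=True)
O=np.array([.638,-.0355,0]);a=np.radians(-4.3);Rr=np.array([[np.cos(a),-np.sin(a),0],[np.sin(a),np.cos(a),0],[0,0,1]])
s=r.sense();M=R.from_rotvec(s['ee_rot']).as_matrix()
print('TCP reader mm',((s['tool_pos']-O)@Rr)*1e3,'tool x yaw rel',np.degrees(np.arctan2(M[1,0],M[0,0]))+4.3,'tz',M[:,2],s['force'],s['grip_width'],s['grasp_force'],s['qpos'],s['t'])
for n in ['scene','side','wrist']:
    c=cap(n);h=cv2.cvtColor(c['image'],cv2.COLOR_RGB2HSV).astype(int);W=(cloud(c)-O)@Rr*1e3;v=c['range_z']>0
    for nm,lo,hi,ys in (('orange',5,16,88),('blue',100,125,-88)):
        m=v&(h[...,0]>=lo)&(h[...,0]<=hi)&(h[...,1]>150)&(abs(W[...,1]-ys)<25)&(W[...,2]>45)&(W[...,2]<75)&(W[...,0]>-130)&(W[...,0]<90)
        if m.sum()>8: p=W[m];print(n,nm,m.sum(),'x',np.percentile(p[:,0],[3,97]),'y',np.percentile(p[:,1],[3,97]),'z',np.median(p[:,2]))
    m=v&(abs(W[...,2]-120)<4)&(abs(W[...,1])<155)&(W[...,0]>-15)&(W[...,0]<60)
    if m.sum()>300: print(n,'bridge x',np.percentile(W[m][:,0],[3,97]),'y',np.percentile(W[m][:,1],[1,99]))
E
python3 car.py
```

```text
t: 15.12
tool_pos: [0.4691, -0.319, 0.1062]
ee_rot: [3.112, 0.372, 0.013]
force: [1.7, -1.2, -1.1]
grip_width: 0.0127
grasp_force: 78.3
t: 16.2
tool_pos: [0.4946, 0.0624, 0.0986]
ee_rot: [3.138, -0.119, -0.001]
force: [0.2, -0.8, -1.6]
grip_width: 0.0126
grasp_force: 78.4
TCP reader mm [-150.3276   86.8683   98.6085] tool x yaw rel -0.0330074591876679 tz [-0.0005 -0.0017 -1.    ] [ 0.2217 -0.8277 -1.5833] 0.012583015441898616 78.35378766059875 [ 0.2754  0.3767 -0.6134  1.9697  0.2803  0.8797 -2.1324] 16.2
scene orange 148 x [26.7882 67.8511] y [ 74.4903 102.9039] z 59.388761741245965
scene bridge x [ 2.2432 36.2337] y [-144.2062  146.9439]
side orange 33 x [45.3219 59.5379] y [78.9695 98.9586] z 56.79932837030033
side blue 31 x [45.2808 55.92  ] y [-96.053  -79.1199] z 56.48382943702457
side bridge x [ 0.5518 31.5369] y [-148.2012  138.8788]
```

```bash
cat >> car.py <<'E'
for n in ['scene','side']:
    c=cap(n);h=cv2.cvtColor(c['image'],cv2.COLOR_RGB2HSV).astype(int);W=(cloud(c)-O)@Rr*1e3
    m=(h[...,0]>=5)&(h[...,0]<=16)&(h[...,1]>150)&(abs(W[...,1]-88)<30)&(W[...,0]>-130)&(W[...,0]<100)&(W[...,2]<80)
    pts=np.argwhere(m)[:,::-1];q=np.array([(atz(c,p,.058)-O)@Rr*1e3 for p in pts])
    if len(q): print(n,'lid@58 x',q[:,0].min(),np.percentile(q[:,0],[5,95]),q[:,0].max(),'y',q[:,1].min(),q[:,1].max())
    for e in r.place_of('pick_hook',n)[:1]: print(n,'hook',round(e['confidence'],2),e['location'],(atz(c,e['location'],s['tool_pos'][2]+.023)-O)@Rr*1e3)
E
python3 car.py
```

```text
TCP reader mm [-150.1072   85.4412   98.5689] tool x yaw rel -0.23330298448640718 tz [-0.0006 -0.0017 -1.    ] [ 0.4021 -0.1816 -1.7982] 0.012761012274015606 78.35219264030457 [ 0.2779  0.3766 -0.6129  1.9698  0.2801  0.8796 -2.1328] 16.35
scene orange 152 x [25.5001 67.1154] y [ 74.4886 103.5193] z 59.49198559824099
scene bridge x [ 2.3961 36.7056] y [-144.4216  146.6229]
side orange 34 x [45.3313 59.9266] y [80.116  99.7798] z 56.344525737561824
side blue 33 x [45.1087 56.3191] y [-95.2852 -79.2712] z 56.730626069852576
side bridge x [ 0.1953 31.2353] y [-149.0039  139.7669]
scene lid@58 x 24.9217870850287 [25.6957 66.5845] 67.34969855997319 y 73.73754027236102 104.3325794809612
scene hook 0.65 [344.6, 245.6] [-43.6992  85.7505 121.5689]
side lid@58 x 44.7766925298454 [45.0921 59.3701] 59.74738167877808 y 79.05235570347125 95.23502097182977
side hook 0.71 [341.5, 227.6] [-38.0874  84.2316 121.5689]
```

```bash
python3 -m jog '[[[0,1.5,-20,0,0,0.2],[0,1,-20,0,0,0],[0,0,-17,0,0,0],[0,0,0,0,0,0],[0,0,0,0,0,0]]]'
python3 -m jog '[[[0,0,0,0,0,0],[0,0,0,0,0,0],[0,0,0,0,0,0]]]' >/dev/null
python3 car.py | grep -E 'TCP|hook'
```

```text
t: 17.12
tool_pos: [0.4942, 0.0653, 0.0414]
ee_rot: [3.138, -0.114, -0.003]
force: [0.6, -0.9, -0.6]
grip_width: 0.0125
grasp_force: 78.4
TCP reader mm [-149.5683   89.8719   42.7811] tool x yaw rel 0.09586605540335214 tz [ 0.0016 -0.001  -1.    ] [ 0.3033 -0.427  -1.1263] 0.012437522607346112 78.37047815322876 [ 0.2292  0.4585 -0.5736  2.0156  0.3565  0.7641 -2.2025] 17.3667
scene hook 0.59 [346.3, 261.0] [-39.2745  90.749   65.7811]
side hook 0.69 [342.1, 244.1] [-36.2676  95.0894  65.7811]
```

Run:
```python
from h import *
from scipy.spatial.transform import Rotation as R
np.set_printoptions(precision=4,suppress=True)
c=cap('wrist');s=r.sense();T=s['tool_pos'];M=R.from_rotvec(s['ee_rot']).as_matrix()
P=(cloud(c)-T)@M;v=c['range_z']>0
# pick in tool: handle axis at z=-.061, shank at z=-.041, leg to -.0205
m=v&(abs(P[...,1])<.008)&(P[...,2]<-.030)&(P[...,2]>-.075)&(P[...,0]>.015)&(P[...,0]<.16)
p=P[m];print(len(p),p[:,0].min(),p[:,0].max())
for lo in np.arange(.02,.14,.01):
    k=p[(p[:,0]>=lo)&(p[:,0]<lo+.01)]
    if len(k): print(round(lo,3),len(k),'y',np.median(k[:,1]),'top z',np.percentile(k[:,2],5))
for e in r.place_of('pick_hook','wrist')[:1]: print(e, (deep(c,e['location'])-T)@M)
for e in r.place_of('pick','wrist')[:1]: print(e, (deep(c,e['location'])-T)@M)
```

```text
6208 0.015003772968923548 0.1119418516932164
0.02 1231 y 0.0003032202319718912 top z -0.06801318369478496
0.03 1160 y 0.00029804921277467916 top z -0.06757038522501733
0.04 482 y 0.00029749108951647116 top z -0.05491792477852223
0.05 375 y 0.00029410657476370097 top z -0.04417800544661176
0.06 407 y 0.0006264510292726294 top z -0.0442567067156528
0.07 419 y 0.00027698053169667743 top z -0.04423672107574328
0.08 452 y 0.0005957118449846648 top z -0.04437902417973193
0.09 494 y 0.0005841178148460356 top z -0.04430518470589132
0.1 510 y 0.0005688917785016505 top z -0.04446878797653657
0.11 91 y 0.0005597703299188209 top z -0.04423508489424138
{'location': [314.5, 339.8], 'confidence': 0.82} [ 0.0036 -0.0002 -0.0672]
```

Run:
```python
from h import *
from scipy.spatial.transform import Rotation as R
np.set_printoptions(precision=4,suppress=True)
c=cap('wrist');s=r.sense();T=s['tool_pos'];M=R.from_rotvec(s['ee_rot']).as_matrix()
P=(cloud(c)-T)@M
print('rows: x,z of col at rod')
for row in range(0,400,12): 
    k=P[row,300:332];i=np.argmin(k[:,2]);print(row,300+i,k[i]*1e3,c['range_z'][row,300+i])
```

```text
rows: x,z of col at rod
0 312 [111.3453  -1.0123 -43.6192] 0.12022949
12 317 [107.7396   0.5721 -44.5567] 0.1204031
24 312 [104.3096  -1.0175 -44.6483] 0.12133396
36 322 [100.7272   2.181  -45.2929] 0.12177966
48 317 [ 97.3764   0.589  -44.3814] 0.123644985
60 319 [ 93.8459   1.2524 -44.0239] 0.12503347
72 313 [ 90.1625  -0.7207 -44.3334] 0.12583163
84 312 [ 86.4638  -1.0592 -44.3159] 0.12694576
96 319 [ 82.6902   1.2829 -44.5289] 0.12786071
108 318 [ 78.8759   0.9576 -44.3127] 0.12919897
120 320 [  74.9735    0.216  -180.8152] 0.0
132 314 [  74.9735    0.216  -180.8152] 0.0
144 315 [ 67.0074  -0.0577 -44.5395] 0.1325039
156 315 [ 62.9235  -0.0571 -44.6585] 0.13360183
168 323 [  74.9735    0.216  -180.8152] 0.0
180 311 [  74.9735    0.216  -180.8152] 0.0
192 319 [ 50.0806   1.3892 -44.0057] 0.13803466
204 301 [  74.9735    0.216  -180.8152] 0.0
216 318 [ 43.1487   0.9998 -52.077 ] 0.13238339
228 317 [ 40.1914   0.6432 -56.936 ] 0.12862065
240 319 [ 37.1122   1.2975 -60.6173] 0.12601829
252 307 [ 34.8382  -2.5571 -66.1142] 0.12144545
264 306 [  74.9735    0.216  -180.8152] 0.0
276 315 [ 27.5119  -0.0069 -68.2964] 0.121533714
288 315 [ 23.1308  -0.0075 -67.8373] 0.12327191
300 301 [ 19.0607  -4.5586 -68.2578] 0.12408006
312 326 [ 14.6534   3.6117 -68.1355] 0.12550029
324 301 [ 10.2053  -4.6597 -68.1463] 0.12681377
336 303 [  5.7492  -4.0323 -68.2867] 0.12800132
348 329 [  1.3417   4.7303 -68.6247] 0.12898174
360 303 [ -3.5141  -4.1145 -68.4517] 0.130592
372 309 [ -8.6072  -2.0892 -68.1089] 0.13242926
384 312 [-13.8169  -1.0621 -67.7992] 0.13427012
396 305 [-18.5618  -3.5543 -68.2272] 0.13527027
```

```bash
python3 -m jog '[[[0,-1,-2,0,0,0],[0,0,0,0,0,0],[20,-1.5,0,0,0,0],[20,-1.5,0,0,0,0],[0,0,0,0,0,0]]]'
python3 -m jog '[[[20,-1.5,0,0,0,0],[20,-1.5,0,0,0,0],[16,-1.2,0,0,0,0],[0,0,0,0,0,0],[0,0,0,0,0,0]]]'
python3 car.py | grep -E 'TCP|orange|lid'
```

```text
t: 18.33
tool_pos: [0.5386, 0.0608, 0.04]
ee_rot: [3.139, -0.117, 0.005]
force: [0.9, -0.3, -1.1]
grip_width: 0.0126
grasp_force: 78.4
t: 18.75
tool_pos: [0.5906, 0.0571, 0.0392]
ee_rot: [3.139, -0.116, -0.002]
force: [-1.4, 0.6, -0.8]
grip_width: 0.0126
grasp_force: 78.4
TCP reader mm [-54.1663  88.7478  39.2026] tool x yaw rel 0.07989716285689141 tz [-0.0011 -0.0008 -1.    ] [-1.3597  0.5527 -0.8256] 0.012616540592159033 78.37982296943665 [ 0.2115  0.5916 -0.5366  1.7906  0.3842  0.8661 -2.1481] 18.75
scene orange 125 x [27.6748 69.0742] y [ 74.1085 103.2719] z 59.42358134853154
side orange 30 x [45.131  59.2946] y [78.0323 97.3592] z 56.98113789959547
wrist orange 3693 x [45.0265 62.3325] y [ 72.8549 103.9102] z 57.885026742155596
scene lid@58 x 24.9217870850287 [25.8715 66.7169] 67.34969855997319 y 73.4249686245535 104.3325794809612
side lid@58 x 44.7766925298454 [45.0633 59.4043] 59.74738167877808 y 79.05235570347125 95.23502097182977
```

```bash
python3 -m jog '[[[6,-0.5,0,0,0,0],[6,-0.5,0,0,0,0],[0,0,0,0,0,0],[0,0,0,0,0,0]]]'
python3 -m jog '[[[0,0,-5,0,0,0],[0,0,-5,0,0,0],[0,0,-5,0,0,0],[0,0,0,0,0,0],[0,0,0,0,0,0]]]'
python3 car.py | grep -E 'TCP|wrist'
```

```text
t: 19.43
tool_pos: [0.6032, 0.056, 0.0396]
ee_rot: [3.139, -0.115, -0.0]
force: [0.3, -0.7, -1.5]
grip_width: 0.0127
grasp_force: 78.4
t: 19.85
tool_pos: [0.6022, 0.056, 0.0241]
ee_rot: [3.138, -0.115, -0.002]
force: [-0.1, 0.2, -0.6]
grip_width: 0.0127
grasp_force: 78.4
TCP reader mm [-42.5134  88.597   24.0873] tool x yaw rel 0.11701435393783388 tz [-0.0014 -0.0011 -1.    ] [-0.0565  0.1731 -0.6481] 0.012713588261394392 78.38067054748535 [ 0.2014  0.6264 -0.5233  1.7704  0.4002  0.8539 -2.1513] 19.85
wrist orange 6157 x [38.931  67.0224] y [ 72.7653 103.9123] z 57.79593276919895
wrist bridge x [ 2.8231 34.0095] y [ 15.9848 146.312 ]
```

```bash
python3 -m jog '[[[-5,0.4,0,0,0,0],[-5,0.4,0,0,0,0],[-8,0.6,0,0,0,0],[-8,0.6,0,0,0,0],[-8,0.6,0,0,0,0]]]'
python3 -m jog '[[[-8,0.6,0,0,0,0],[-8,0.6,0,0,0,0],[-8,0.6,0,0,0,0],[0,0,0,0,0,0]]]'
python3 car.py | grep -E 'TCP|wrist|scene'
```

```text
t: 20.62
tool_pos: [0.5677, 0.0588, 0.0248]
ee_rot: [3.138, -0.115, -0.0]
force: [0.3, 0.6, -1.0]
grip_width: 0.0126
grasp_force: 78.4
t: 20.95
tool_pos: [0.5428, 0.0606, 0.0247]
ee_rot: [3.138, -0.114, -0.002]
force: [-0.0, -0.2, -2.4]
grip_width: 0.0128
grasp_force: 78.4
TCP reader mm [-102.183    88.6441   24.7035] tool x yaw rel 0.14812328588630308 tz [-0.0016 -0.0016 -1.    ] [-0.0131 -0.1837 -2.4383] 0.012798447684302144 78.38042736053467 [ 0.2112  0.5483 -0.5409  1.9157  0.3912  0.7848 -2.1902] 20.95
scene bridge x [ 2.3663 36.9818] y [-144.1337  146.8541]
wrist orange 8611 x [-29.9007   8.543 ] y [ 72.9489 103.8406] z 57.82963648349457
scene lid@58 x 12.9129802009807 [12.913 12.913] 12.9129802009807 y 74.84415971668338 74.84415971668338
```

The cartridge follows the hook. I'll continue to clear the bridge.

```bash
python3 -m jog '[[[-8,0.6,0,0,0,0],[-10,0.7,0,0,0,0],[-10,0.7,0,0,0,0],[-10,0.7,0,0,0,0],[-8,0.6,0,0,0,0]]]'
python3 -m jog '[[[-5,0.4,0,0,0,0],[-3,0.3,0,0,0,0],[0,0,0,0,0,0],[0,0,0,0,0,0]]]'
python3 car.py | grep -E 'TCP|wrist|scene|side|lid'
```

```text
t: 21.72
tool_pos: [0.4971, 0.0638, 0.0248]
ee_rot: [3.138, -0.114, -0.001]
force: [0.7, -1.0, -1.7]
grip_width: 0.0128
grasp_force: 78.4
t: 22.05
tool_pos: [0.4909, 0.0644, 0.0249]
ee_rot: [3.138, -0.115, 0.0]
force: [-0.8, -0.1, -1.3]
grip_width: 0.0126
grasp_force: 78.5
TCP reader mm [-154.1592   88.6075   24.8588] tool x yaw rel 0.10453325763003196 tz [ 0.0001 -0.0011 -1.    ] [-0.8452 -0.0694 -1.319 ] 0.012609200659113012 78.52486252784729 [ 0.2164  0.4804 -0.5584  2.0376  0.3801  0.7247 -2.2243] 22.05
scene orange 93 x [-81.6364 -46.2917] y [ 74.1242 103.6762] z 59.256204915902885
scene bridge x [ 2.4889 36.535 ] y [-144.6362  147.002 ]
side orange 63 x [-81.7262 -45.9684] y [71.2023 88.6377] z 56.34430048022443
side blue 31 x [45.0626 55.8521] y [-96.3691 -80.3794] z 57.02171590123773
side bridge x [ 0.3852 31.5872] y [-149.5051  140.9062]
wrist orange 9034 x [-82.5062 -40.9286] y [ 72.994  103.9481] z 57.83062767652945
scene lid@58 x -83.7897562326937 [-81.2005 -48.6547] -47.93426989717083 y 73.25366552556565 104.26546741225224
side lid@58 x -81.86990045667427 [-79.6975 -48.2627] -45.87300350938759 y 69.21264667074281 85.58999564708473
side hook 0.51 [341.6, 251.1] [-37.3166  90.7766  47.8588]
```

The orange cartridge is at about x = -61 in its apron. I'll back the hook off, lift, and return to the stand.

```bash
python3 -m jog '[[[4,-0.3,0,0,0,0],[0,0,20,0,0,0],[0,0,30,0,0,0],[0,0,30,0,0,0]]]' >/dev/null
python3 -m jog '[[[-3,-38,0,0,0,1.78],[-3,-38,0,0,0,1.78],[-3,-38,0,0,0,1.78],[-3,-38,0,0,0,1.78],[-3,-38,0,0,0,1.78]]]' >/dev/null
python3 -m jog '[[[-3,-38,0,0,0,1.78],[-3,-38,0,0,0,1.78],[-3,-38,0,0,0,1.78],[-3,-38,0,0,0,1.78],[-3,-38,0,0,0,1.78]]]' >/dev/null
python3 -m jog '[[[0,0,0,0,0,0],[0,0,0,0,0,0],[0,0,0,0,0,0],[0,0,0,0,0,0]]]' >/dev/null
cat > st.py <<'E'
from h import *
from scipy.spatial.transform import Rotation as R
np.set_printoptions(precision=4,suppress=True)
s=r.sense();M=R.from_rotvec(s['ee_rot']).as_matrix()
print('to go mm',(np.array([.4654,-.3177,-.0012])-s['tool_pos'])*1e3,'yaw to go',13.59-np.degrees(np.arctan2(M[1,0],M[0,0])),'tz',M[:,2],s['force'],s['grip_width'],s['grasp_force'],s['t'])
E
python3 st.py
```

```text
to go mm [   0.1892   -3.2713 -105.896 ] yaw to go -0.10727600051281705 tz [ 0.0001 -0.0003 -1.    ] [-0.107   0.3678 -1.3473] 0.012576707832321276 78.56812834739685 23.9
```

```bash
python3 -m jog '[[[0,-3,-25,0,0,0],[0,0,-25,0,0,0],[0,0,-25,0,0,0],[0,0,0,0,0,0],[0,0,0,0,0,0]]]' >/dev/null
python3 -m jog '[[[0,0,0,0,0,0],[0,0,0,0,0,0]]]' >/dev/null
python3 st.py
```

```text
to go mm [ -0.8075   1.2003 -32.7385] yaw to go -0.061982052430316514 tz [ 0.0024 -0.0024 -1.    ] [ 1.027   0.3669 -1.062 ] 0.012525239114885563 78.54186058044434 24.4833
```

```bash
python3 -m jog '[[[-0.5,0.7,-10,0,0,0],[0,0,-10,0,0,0],[0,0,-8,0,0,0],[0,0,0,0,0,0],[0,0,0,0,0,0]]]' >/dev/null
python3 st.py
python3 -m jog '[[[0,0,-3,0,0,0],[0,0,0,0,0,0],[0,0,0,0,0,0]]]' >/dev/null
python3 st.py
```

```text
to go mm [ 1.698   0.0706 -2.0839] yaw to go -0.019654883557905123 tz [-0.0013 -0.     -1.    ] [ 0.2053  0.4623 -1.7704] 0.012688244897789113 78.53920340538025 24.9
to go mm [ 0.8559  0.5899 -0.1094] yaw to go -0.011677061822046753 tz [ 0.0006 -0.0013 -1.    ] [ 0.5366  0.793  -1.2637] 0.01248238656974315 78.70603680610657 25.15
```

```bash
python3 -m jog '[[[0,0,0,0,0,0],[0,0,0,0,0,0],[0,0,0,0,0,0],[0,0,0,0,0,0],[0,0,0,0,0,0]]]' 60
python3 -m jog '[[[0,0,15,0,0,0],[0,0,30,0,0,0],[0,0,40,0,0,0],[0,0,40,0,0,0],[0,0,30,0,0,0]]]' >/dev/null
python3 -m jog '[[[0,0,0,0,0,0],[0,0,0,0,0,0],[0,0,0,0,0,0]]]'
python3 - <<'E'
from h import *
c=cap('wrist','w9.png');s=cap('scene')
a=c['image'];b=cv2.resize(s['image'][200:360,150:410],(520,320));
o=np.zeros((480,800,3),np.uint8);o[:,:400]=a[:,120:520];o[:246,400:]=cv2.resize(b,(400,246));cv2.imwrite('pics/fin.png',o[:,:,::-1])
P=cloud(c);z=P[...,2];v=c['range_z']>0;h=cv2.cvtColor(c['image'],cv2.COLOR_RGB2HSV);g=(h[...,0]>40)&(h[...,0]<95)&(h[...,1]>60)
m=v&(z>.062)&(z<.072)&(abs(P[...,0]-.467)<.06)&(abs(P[...,1]+.317)<.03)&~g
p=P[m];print(len(p),p.mean(0),np.median(p[:,2]),cv2.minAreaRect(p[:,:2].astype(np.float32)))
for q in ['pick','pick_hook']:
    for e in r.place_of(q,'wrist')[:1]: print(q,deep(c,e['location']))
E
python3 car.py | grep -E 'orange|blue|lid'
```

```text
t: 25.57
tool_pos: [0.4643, -0.3182, -0.0012]
ee_rot: [3.118, 0.372, 0.0]
force: [-0.8, -0.4, 0.1]
grip_width: 0.0598
grasp_force: 0.0
t: 26.23
tool_pos: [0.4638, -0.3182, 0.1533]
ee_rot: [3.118, 0.372, -0.001]
force: [0.1, -0.3, -0.1]
grip_width: 0.06
grasp_force: 0.0
1746 [ 0.46603222 -0.3176167   0.06561599] 0.06572175111119524 ((0.46295997500419617, -0.31291478872299194), (0.06881218403577805, 0.03403196856379509), 22.72077751159668)
pick [ 0.46580119 -0.31853984  0.06588612]
pick_hook [ 0.57907167 -0.28999284  0.04218118]
scene orange 109 x [-82.6232 -46.9078] y [ 74.598  102.9731] z 59.329340786331564
side orange 83 x [-81.0102 -47.0261] y [71.2547 96.7742] z 56.233871125950905
side blue 34 x [45.061  56.2091] y [-95.5157 -77.8863] z 56.227810970479794
scene lid@58 x -83.7897562326937 [-81.1203 -48.5118] -47.93426989717083 y 74.06870612547173 103.85940969373092
side lid@58 x -81.86990045667427 [-79.7099 -48.2583] -45.87300350938759 y 69.24954965510207 93.6418721386772
```

View pics/fin.png

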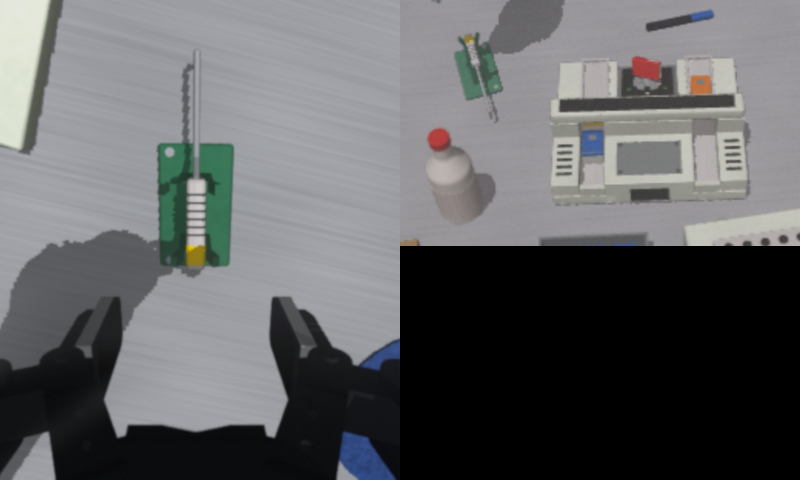

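The pick is back on its stand with its handle at (196,222) and hook at (197,55). The orange cartridge is in its apron at (701,85), ahead of the bridge, the blue one is unmoved at (592,138), and the selector is turned left.

```bash
python3 -c "
from workcell import r
print(r.job_done())"
```

```text
the job is handed in; nothing more can be done
None
```

I handed the job in at about 26 s, but the hand-in returned no verdict. In the last images the selector is in the left notch, the orange cartridge sits in its apron about 61 mm ahead of the bridge, the blue one is unmoved, and the pick is back on its stand.

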